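# Tuck the strainer plate under the drip flap of the slide drainer and hold it down

### The arm

A 6-joint arm with a two-finger parallel gripper is mounted at the origin on a cart in front of the work surface, level with it; the furniture and walls round the work are solid. World frame = base frame: x ahead of the robot, y to its left, z up, the work surface at z = 0. Lengths are in m, angles in rad, forces in N, time in s.
With the tool pointing down it reaches from about 0.25 to 0.725 m from the base axis. Payload 4 kg.
Tool frame: the origin (TCP) lies midway between the tips of the shut fingers; the grasp point (between the pads) lies 19 mm behind it; z points along the fingers, x is the direction in which the jaws open and shut, and the axes are right-handed (so a half turn about z gives the same grasp; the last joint's range is limited). The gripper opens to 85 mm and grips with 20 to 120 N. Pads are 22 mm wide; open, the fingers measure 114 mm over their backs; the gripper's body (76 mm by 85 mm) begins 54 mm behind the grasp point. The pads swing forward as they close: fully open they stand 13 mm farther back than shut.
Start: joints at [-1.2, 0.241, 0.005, 1.335, 0, 1.571], TCP at [0.181, -0.466, 0.231] pointing down, gripper open.
Joint ranges: [-2.72, 2.72], [-1.05, 1.87], [-1.09, 1.28], [-1.99, 2.15], [-1.42, 1.44], [-3.14, 3.14]. Speed limits (rad/s): [2.79, 2.79, 3.14, 3.14, 3.14, 3.14].

### API

Orientations are given as a unit quaternion [x, y, z, w].
In Python, from workcell import bot gives the robot as it stands.
- The arm moves only by the tool drive_tool, never from a script. Its argument "rows" is text: rows parted by semicolons, each of 5 numbers parted by spaces: the finger opening in mm, from 0 to 85.4, then the shift along the tool's x, y, z in mm, then the turn about the tool's z in rad. A call has 1 to 12 rows; each row shifts and turns the commanded pose from where the row before left it, along the tool's axes as they then stand; what a row does not reach is not made up. A row lasts 1/10 s, in which the tool goes at most 50 mm and 8.59 degrees, less where a joint would pass 70% of its speed; a pose out of reach is approached as far as the arm can. A call is refused whole if a number of a shift passes 50 or a number of a turn 0.15, either way. A call with a gripper value outside its range is refused whole. The fingers move at their own pace and stop on an object; the grip force is fixed at half the most. Time passes only in rows, so rows that do not move let the fingers close. It gives the time, the measured TCP pose, the force and the opening at its end, in the units of the state.
- bot.get_obs(): the state, without advancing time (a new reading comes with each control period).
- bot.camera(name): name is "side" or "top" or "wrist"; returns a dict with "image" (480x640x3 uint8, red, green, blue), "vertical_fov" (degrees; the focal length in pixels is half the picture's height over the tangent of half this angle, whatever the lens; pixels are square), "cx", "cy" (the principal point, pixels), "R" (3x3) and "t" (3): a world point X has camera coordinates R X + t; the wrist camera has in their place "tool_from_camera" (4x4, takes a point from camera to tool coordinates, whose origin is the TCP and whose axes are the tool frame's). Camera axes: x right, y down, z forward; pixel columns grow to the right and rows downward; lengths in m; the calibration is good to about 2 mm. A picture is of the moment at which its call begins: read the wrist's pose just before it. There is no depth.
- bot.job_done(): hands the job in, once; it reports no verdict.
The state is a dict: "clock": time; "joint_pos": joint angles; "joint_vel": joint speeds; "tau": joint torques, N m; "eef_pos": TCP position; "tool_rot": TCP orientation; "ft_force": force on the tool from outside, world axes, zero at the start; "ft_torque": the same for the moment, N m; "grip_width": finger opening in m.
Only numpy, scipy, OpenCV 4.12 (cv2) and the standard library are available. Lean on these libraries where they do the work, as an engineer would, in place of code of your own. Each camera call takes 0.05 s, during which the arm holds its last target. There are 200 camera calls.

### The job

Refit the loose perforated strainer plate on the slide drainer: take it by its bow handle, rest its far, unperforated edge on the sloped deck in front of the hinged drip flap, and slide it up the deck so that this edge tucks well in under the flap (2 to 4 cm) without prising the flap up. Then lay the plate flat on the deck behind the front bead and finish still gripping the handle, pressing the plate down with about 10 N, so that I can close the two turn-clips. Keep the racks standing on the drainer's shelf and do not disturb the jar, the beaker and the empty rack behind the plate.

Things in the scene. Friction and masses are not known exactly. Their poses are not given: they have to be found in the camera images.
- strainer: the loose stainless plate, 130 (x) x 160 (y) x 3 mm thick, 0.28 to 0.42 kg, flat on the bench right of the drainer at the start. Origin: centre of its underside; z out of its top; +x points to the far edge, the one to tuck, along which a strip 45 mm wide is plain; the rest has rows of 6 mm holes. It has a bow handle (see handle)
- handle (a point): middle of the bar of the plate's bow handle, on its centre line: 20 mm to -x of the plate's origin, 28 mm above its underside; frame parallel to the plate's. Round bar 10 mm thick along y, straight for 72 mm, feet at y = -42 and +42 mm, 20 mm clear under the bar; pinch it along the plate's x, fingers coming down
- far_edge (a point): middle of the far edge of the plate at its underside, 65 mm to +x of the plate's origin; this edge goes under the flap
- near_edge (a point): middle of the near edge of the plate at its underside, 65 mm to -x of the plate's origin
- drainer: the fixed slide drainer on the bench, 260 (x) x 216 (y) mm: rack shelf at the back (42 mm high, two slide racks 80 mm tall stand on it), sloped deck in front. Origin: centre of its underside on the bench, +x to the shelf, z up
- deck: the drainer's fixed stainless deck, sloped 6 degrees, rising to the shelf, with a waste opening 120 mm wide; the plate lies on the ledges round it. Origin: on the deck's surface, mid width, on the line where the closed flap rests; +x up the slope to the hinge, y along the flap, z square off the deck. Cheeks at y = -88 and +88 mm rise 10 mm above it, 18 mm with the open turn-clips
- drip_flap (a joint): the drip flap, a stainless leaf 168 mm wide, hinged along y at x = 52, z = 10 mm in the deck frame and reaching down towards the robot: angle in rad, 0 = closed, its bend line resting on the deck at x = 0; grows as it lifts. A light spring and its weight press it down with about 1.5 N; with the plate under it, it reads about 0.05
- flap_lip (a point): middle of the flap's front edge, which is flared up: 64 mm from the hinge, at rest about x = -11, z = 7 mm in the deck frame; the mouth between deck and lip is about 6 mm high
- rack_left: slide rack full of slides, 36 x 100 x 80 mm, standing on the shelf, left; origin at the centre of its underside
- rack_right: slide rack full of slides, 36 x 100 x 80 mm, standing on the shelf, right; origin at the centre of its underside
- beaker: glass beaker, 50 mm wide, 54 mm high, on the bench behind the plate; origin at the centre of its underside
- blue_rack: empty slide rack, 36 x 100 x 44 mm, on the bench behind the plate; origin at the centre of its underside
- stain_jar: white staining jar with a lid, 57 mm wide, 106 mm high, on the bench behind the plate; origin at the centre of its underside
- deck_bead (a point): middle of the deck's front bead, a ridge 6 mm high along y; this point lies at deck level on its inner face, x = -124 mm in the deck frame. The plate's near edge goes behind it. The deck ends at a wall below the hinge, x = +50 mm, so that the plate has 44 mm of play lengthwise and 16 mm sideways
Not all that is in view belongs to the job. What is shaped like the strainer but black is not meant.

How it is judged:
By the outcome, as a careful person would: the job done as asked, in the order asked, and still so for the second after the job is handed in, while the arm keeps its last pose, push and grip.
It also fails if it takes over 35 s, if anything falls off the work surface, if the arm or the gripper's body presses on something with over 40 N, if the wrist force passes 120 N, or if a joint passes its speed limit or range.

## Working session

There is one attempt and no reset: what is moved stays moved. The work goes in short steps, Python scripts to look and compute and a tool call to move; the robot and the scene stay as the last step left them, time stands still between calls to the robot, and variables do not carry over. Pictures are saved under pics/ and viewed, about 8 in all and at most 12, crops included, and the job is handed in when it is done.

Besides the shell and the picture viewer there is one more tool, called after "Emit:" by a JSON object that holds its "fn" and its "kwargs", one argument or row to a line. drive_tool: Moves the arm, as the interface text tells. Its arguments: {"type":"object","properties":{"rows":{"type":"string"}},"required":["rows"]}

```bash
ls; mkdir -p pics
python3 - <<'E'
from workcell import bot
import cv2,pickle
o=bot.get_obs(); print(o)
d={}
for n in ("top","side"):
    c=bot.camera(n); d[n]=c
    print(n,{k:v for k,v in c.items() if k!="image"})
    cv2.imwrite(f"pics/{n}0.png",c["image"][:,:,::-1])
pickle.dump(d,open("cams.pkl","wb"))
E
```

```text
pics
{'clock': 0.0, 'joint_pos': array([-1.20003084e+00,  2.41390866e-01,  3.70032911e-03,  1.33520433e+00,
        1.82549687e-05,  1.57079692e+00]), 'joint_vel': array([ 3.41028796e-04,  1.00525423e-03,  1.63247523e-03,  1.62965162e-03,
       -4.75822337e-05,  9.73570360e-04]), 'tau': array([-1.60402440e-03, -3.72317934e+01,  2.52408117e+01,  1.70697650e-02,
       -7.92537389e-05, -4.91951482e-06]), 'eef_pos': array([ 0.18093573, -0.46542133,  0.23041489]), 'tool_rot': array([ 8.25326281e-01, -5.64655142e-01, -8.60835667e-04, -6.00007700e-04]), 'ft_force': array([-0.78542059, -0.03550829,  0.02179764]), 'ft_torque': array([ 0.01283932, -0.03350698,  0.02768665]), 'grip_width': 0.08547535813441574}
top {'vertical_fov': 55.38312546184957, 'cx': 322.76167533020237, 'cy': 239.95703293354228, 'R': array([[ 0.00358513, -0.9998492 , -0.01699199],
       [-0.99271292, -0.0015118 , -0.1204939 ],
       [ 0.12045004,  0.01730015, -0.99256863]]), 't': array([-0.19867095,  0.53738211,  0.96815   ])}
side {'vertical_fov': 44.72367159330522, 'cx': 308.5911559241025, 'cy': 239.6400510821943, 'R': array([[ 0.99943806, -0.02998947,  0.01497294],
       [-0.00661949, -0.6144815 , -0.78890346],
       [ 0.03285939,  0.78836103, -0.61433471]]), 't': array([-0.52633709, -0.0562683 ,  1.45380893])}
```

View pics/top0.png

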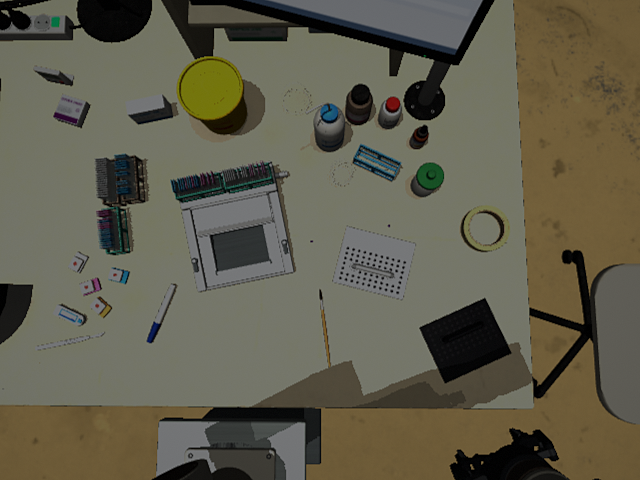

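View pics/side0.png

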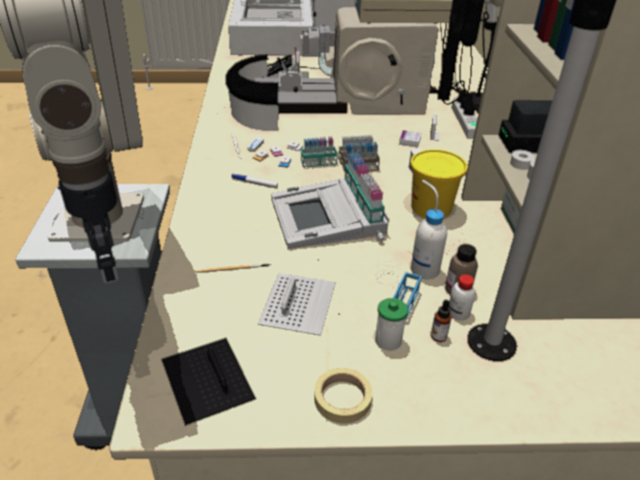

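The top view shows the steel strainer at (375,263), the black look-alike at (465,340), and the drainer at (237,240). The steel one with holes and a plain far strip fits the description. I'll confirm that in an enlarged crop.

Run:
```python
import cv2
a=cv2.imread("pics/top0.png")[155:305,165:425]
cv2.imwrite("pics/crop1.png",cv2.convertScaleAbs(cv2.resize(a,None,fx=3,fy=3,interpolation=cv2.INTER_CUBIC),alpha=1.3))
b=cv2.imread("pics/side0.png")[130:345,225:425]
cv2.imwrite("pics/crop2.png",cv2.resize(b,None,fx=2.75,fy=2.75,interpolation=cv2.INTER_CUBIC))
```

```text
(no output)
```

View pics/crop1.png

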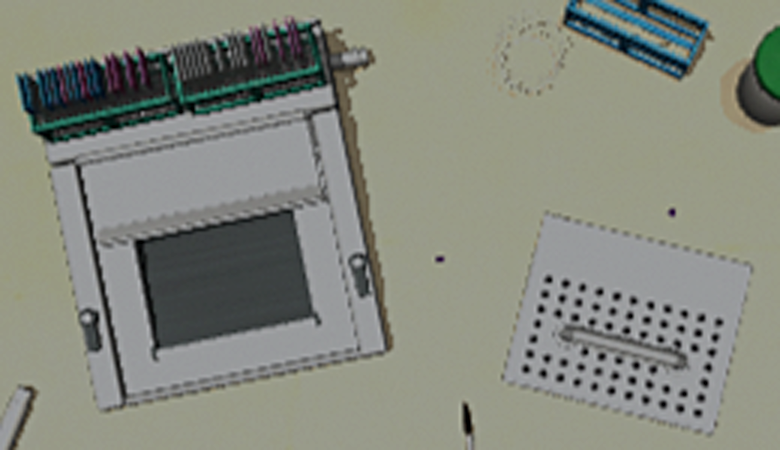

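View pics/crop2.png

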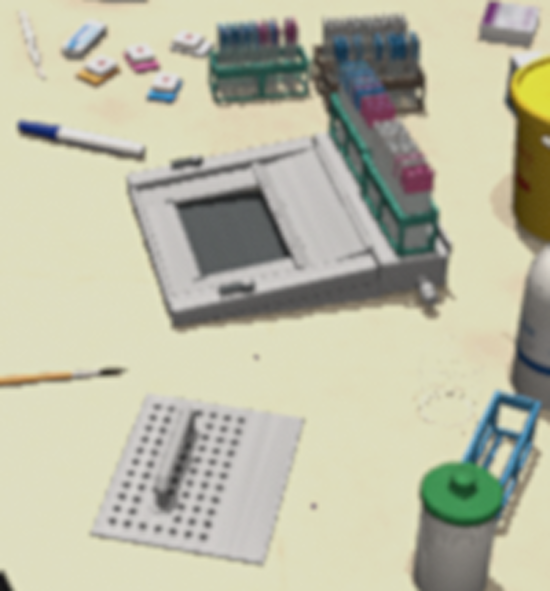

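The crops confirm the choice: the steel plate has holes, a bow handle and a plain strip along its far edge. In crop1 its corners are at (548,213), (752,266), (713,433) and (503,381). I'll fit its pose from both views.

```bash
cat > h.py <<'E'
import numpy as np, pickle, cv2
from scipy.spatial.transform import Rotation as Rn
from scipy.optimize import least_squares
def f_of(c): return 240/np.tan(np.radians(c["vertical_fov"])/2)
def proj(c,X,R=None,t=None):
    R=c["R"] if R is None else R; t=c["t"] if t is None else t
    p=np.atleast_2d(X)@R.T+t
    return p[:,:2]/p[:,2:]*f_of(c)+[c["cx"],c["cy"]]
def wrist_Rt(c,pos,q):   # world->camera
    T=np.eye(4);T[:3,:3]=Rn.from_quat(q).as_matrix();T[:3,3]=pos
    W=np.linalg.inv(T@c["tool_from_camera"]); return W[:3,:3],W[:3,3]
def ray(c,px,z,R=None,t=None):  # world point at height z
    R=c["R"] if R is None else R; t=c["t"] if t is None else t
    d=R.T@np.array([*((np.array(px)-[c["cx"],c["cy"]])/f_of(c)),1]); o=-R.T@t
    return o+d*(z-o[2])/d[2]
def pose(x,y,z,yaw,slope=0): # local pts -> world; slope: rising along +x
    Rm=Rn.from_euler("ZY",[yaw,-slope]).as_matrix()
    return lambda P: np.atleast_2d(P)@Rm.T+[x,y,z]
def step(o,target_xy,yaw):   # remaining shift in tool axes (mm) and turn (rad)
    Rm=Rn.from_quat(o["tool_rot"]).as_matrix()
    d=Rm.T@(np.array(target_xy)-o["eef_pos"])*1000
    ya=np.arctan2(Rm[1,0],Rm[0,0]); return d.round(1), round(-((yaw-ya+np.pi)%(2*np.pi)-np.pi),3), "tilt",np.degrees(np.arccos(-Rm[2,2])).round(2)
E
python3 - <<'E'
from h import *
from workcell import bot
d=pickle.load(open("cams.pkl","rb"))
P=np.array([[65,80,3],[65,-80,3],[-65,-80,3],[-65,80,3]])/1e3
t=(np.array([[548,213],[752,266],[713,433],[503,381]])+.5)/3-.5+[165,155]
s=(np.array([[302,420],[265,563],[92,535],[148,395]])+.5)/2.75-.5+[225,130]
for use in ("ts","t","s"):
    def r(v):
        W=pose(v[0],v[1],0,v[2])(P); a=[]
        if "t" in use:a.append(proj(d["top"],W)-t)
        if "s" in use:a.append(proj(d["side"],W)-s)
        return np.concatenate(a).ravel()
    q=least_squares(r,[.5,-.3,-.2]); print(use,q.x.round(4),q.fun.round(1))
v=least_squares(r,[.5,-.3,-.2]).x
use="ts"; v=least_squares(r,[.5,-.3,-.2]).x
h=pose(v[0],v[1],0,v[2])([-.02,0,.028])[0]; print("handle",h)
print(step(bot.get_obs(),[*h[:2],.15],v[2]))
print("black/lip L R",[ray(d["top"],np.array(p)/3+[165,155],.03).round(3) for p in ((103,243),(327,198),(100,409),(388,351))])
c=bot.camera("wrist"); print(c["tool_from_camera"].round(4),c["vertical_fov"],c["cx"],c["cy"])
E
```

```text
ts [ 0.4937 -0.3125 -0.2456] [-0.6 -1.1  0.9 -1.5  0.7 -0.3  0.3 -0.9  0.2 -0.8 -0.9  0.2 -1.4 -0.5
 -1.4 -0.8]
t [ 0.4916 -0.3117 -0.2501] [-0.8 -0.3  0.7 -0.3  0.2  0.7 -0.1 -0.2]
s [ 0.4955 -0.3137 -0.2417] [ 1.  -0.5  0.3  0.6 -0.5  0.  -0.8 -0.4]
handle [ 0.47427279 -0.30760264  0.028     ]
(array([ -40.8, -330.6,   80.6]), np.float64(-0.954), 'tilt', np.float64(0.11))
black/lip L R [array([0.546, 0.074, 0.03 ]), array([ 0.58, -0.09,  0.03]), array([0.425, 0.072, 0.03 ]), array([ 0.468, -0.136,  0.03 ])]
[[ 1.000e+00  6.000e-04 -1.000e-03  4.000e-04]
 [-4.000e-04  9.657e-01  2.597e-01 -6.460e-02]
 [ 1.100e-03 -2.597e-01  9.657e-01 -1.426e-01]
 [ 0.000e+00  0.000e+00  0.000e+00  1.000e+00]] 59.134036916892505 323.3432640236168 240.0881687902456
```

Emit:
{"fn": "drive_tool", "kwargs": {
  "rows": "85 -26 -40 -3 0;85 -26 -40 -3 0;85 -26 -40 -3 0;85 -26 -40 -3 0;85 -26 -40 -3 0;85 -26 -40 -3 0;85 -26 -40 -3 0;85 -26 -40 -3 0;85 -26 -40 -3 0;85 -26 -40 -3 0;85 -26 -40 0 0;85 -20 -34 0 0"
}}

```text
clock: 1.35
eef_pos: [0.513, -0.0066, 0.2611]
tool_rot: [0.826, -0.564, -0.0, -0.0]
ft_force: [-0.3, 0.1, 0.0]
grip_width: 0.085
```

Emit:
{"fn": "drive_tool", "kwargs": {
  "rows": "85 0 0 0 -0.15;85 0 0 0 -0.15;85 0 0 0 -0.15;85 0 0 0 -0.15;85 0 0 0 -0.15;85 0 0 0 -0.15;85 0 0 0 -0.15;85 0 0 0 -0.15;85 0 0 0 -0.15;85 0 0 0 0"
}}

```text
clock: 2.35
eef_pos: [0.5118, -0.009, 0.2609]
tool_rot: [0.997, 0.075, -0.0, -0.0]
ft_force: [-0.4, -0.5, -0.6]
grip_width: 0.085
```

Run:
```python
from h import *
from workcell import bot
o=bot.get_obs(); c=bot.camera("wrist"); print(o["clock"],o["eef_pos"],o["tool_rot"])
pickle.dump((o,c),open("w1.pkl","wb"))
im=c["image"][:,:,::-1]
cv2.imwrite("pics/w1.png",cv2.resize(im,None,fx=1.25,fy=1.25,interpolation=cv2.INTER_CUBIC))
```

```text
2.35 [ 0.51184297 -0.00904779  0.26091998] [ 9.97199636e-01  7.47842582e-02 -4.45286598e-04 -4.66339063e-05]
```

View pics/w1.png

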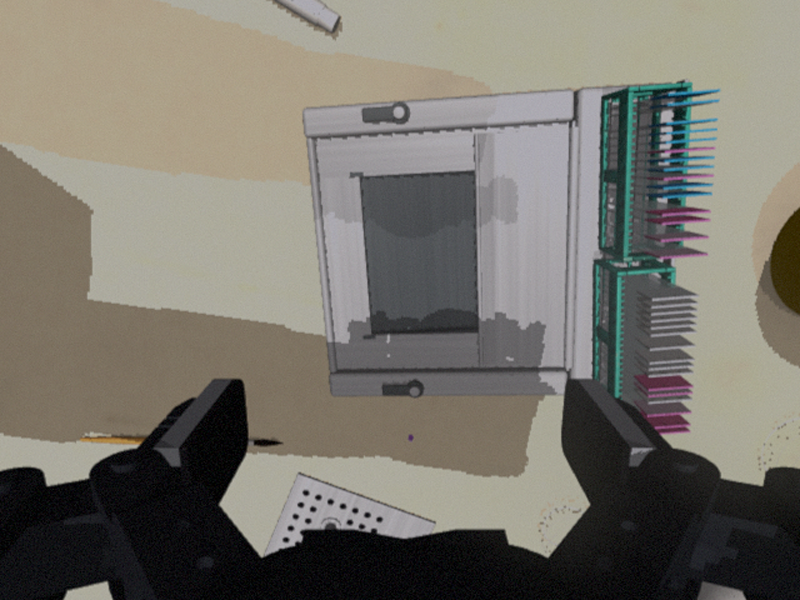

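w1 shows the drainer well: bead at about x=316–331, flap lip at about x=476, waste opening from (360,176) to (371,335). I'll enlarge it for precise points.

Run:
```python
from h import *
o,c=pickle.load(open("w1.pkl","rb"))
im=c["image"][60:325,235:475,::-1]
im=cv2.createCLAHE(3,(4,4)).apply(cv2.cvtColor(np.ascontiguousarray(im),cv2.COLOR_BGR2GRAY))
im=cv2.resize(im,None,fx=2.25,fy=2.25,interpolation=cv2.INTER_CUBIC)
cv2.imwrite("pics/w1c.png",im)
```

```text
(no output)
```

View pics/w1c.png

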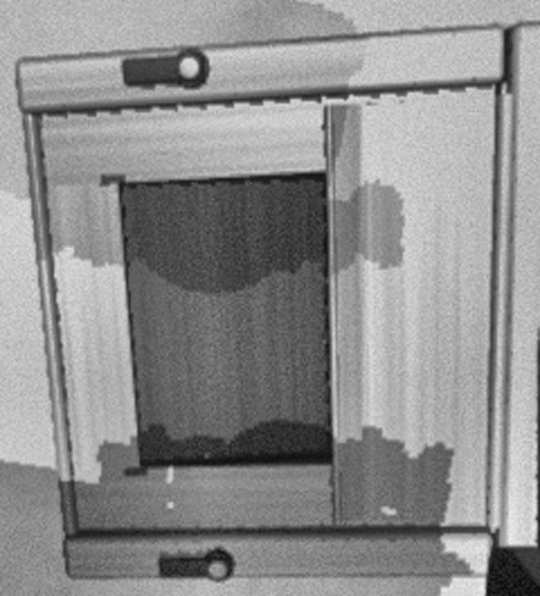

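```bash
cat > fit.py <<'E'
from h import *
o,c=pickle.load(open("w1.pkl","rb")); d=pickle.load(open("cams.pkl","rb"))
Rw,tw=wrist_Rt(c,o["eef_pos"],o["tool_rot"])
W=lambda L:(np.array(L,float)+.5)/2.25-.5+[235,60]
T=lambda L:(np.array(L,float)+.5)/3-.5+[165,155]
S=lambda L:(np.array(L,float)+.5)/2.75-.5+[225,130]
# (view, pixel pts, local line a->b in mm)
F=[("w",W([[326,105],[334,525]]),(-11,84,7),(-11,-84,7)),
("w",W([[122,183],[326,174]]),(-90,60,0),(-10,60,0)),
("w",W([[147,465],[332,463]]),(-90,-60,0),(-10,-60,0)),
("w",W([[40,115],[77,530]]),(-124,88,0),(-124,-88,0)),
("w",W([[40,113],[495,88]]),(-124,88,0),(40,88,0)),
("w",W([[77,531],[490,528]]),(-124,-88,0),(40,-88,0)),
("t",T([[103,243],[327,198]]),(-11,84,7),(-11,-84,7)),
("s",S([[258,190],[300,265]]),(-11,84,7),(-11,-84,7)),
("s",S([[175,195],[200,275]]),(-84,60,0),(-84,-60,0)),
("s",S([[200,275],[290,260]]),(-84,-60,0),(-20,-60,0)),
("s",S([[175,195],[255,185]]),(-84,60,0),(-20,60,0))]
def P(v,X):
    return proj(c,X,Rw,tw) if v=="w" else proj(d[{"t":"top","s":"side"}[v]],X)
def r(p):
    f=pose(*p[:4],np.radians(6)); a=[]
    for v,px,A,B in F:
        A,B=np.array(A,float),np.array(B,float)
        if A[0]==-84: A[0]=B[0]=p[4]*1000
        q=P(v,f(np.array([A,B])/1000)); n=np.array([-(q[1]-q[0])[1],(q[1]-q[0])[0]]);n/=np.linalg.norm(n)
        a+=list((px-q[0])@n)
    return np.array(a)
s=least_squares(r,[.56,-.01,.03,.2,-.09],loss="soft_l1")
J=np.linalg.inv(s.jac.T@s.jac)
if __name__=="__main__":
    print(s.x.round(4),np.sqrt(np.diag(J)).round(4)); print(r(s.x).reshape(-1,2).round(1).tolist())
    f=pose(*s.x[:4],np.radians(6))
    for X in ([-.124,0,0],[-.124,88e-3,0],[-.124,-88e-3,0],[-.011,.084,.007],[-.011,-.084,.007],[.05,0,0]): print(X,f(X)[0].round(4))
E
python3 fit.py
```

```text
fit.py:26: RuntimeWarning: invalid value encountered in divide
  q=P(v,f(np.array([A,B])/1000)); n=np.array([-(q[1]-q[0])[1],(q[1]-q[0])[0]]);n/=np.linalg.norm(n)
Traceback (most recent call last):
  File "fit.py", line 29, in <module>
    s=least_squares(r,[.56,-.01,.03,.2,-.09],loss="soft_l1")
ValueError: Residuals are not finite in the initial point.
```

Bug: the opening-side lines starting at x=-84 collapse to a point when substituted. I'll start them at -80 instead.

```bash
sed -i 's/(-84,-60,0),(-20,-60,0)/(-80,-60,0),(-20,-60,0)/; s/(-84,60,0),(-20,60,0)/(-80,60,0),(-20,60,0)/' fit.py; python3 fit.py
```

```text
[ 0.5745 -0.0021  0.0235  0.1996 -0.0893] [0.0005 0.0004 0.0014 0.004  0.0025]
[[1.0, 0.0], [0.1, 0.5], [-1.3, -1.1], [-0.3, -0.4], [-0.3, 0.1], [1.0, 0.6], [-0.1, -0.2], [1.1, -1.8], [-0.7, 0.7], [-0.8, 0.8], [-2.0, 0.4]]
[-0.124, 0, 0] [ 0.4537 -0.0266  0.0106]
[-0.124, 0.088, 0] [0.4362 0.0597 0.0106]
[-0.124, -0.088, 0] [ 0.4711 -0.1128  0.0106]
[-0.011, 0.084, 0.007] [0.5464 0.0779 0.0293]
[-0.011, -0.084, 0.007] [ 0.5798 -0.0868  0.0293]
[0.05, 0, 0] [0.6233 0.0077 0.0287]
```

The deck fit is consistent: 0.5–2 px residuals, and the hinge comes out at z≈39 mm against the 42 mm shelf. Next I'll move over the plate.

Run:
```python
from h import *
from workcell import bot
o=bot.get_obs(); print(step(o,[.4743,-.3076,.20],-.2456), o["joint_pos"].round(2))
```

```text
(array([-80.9, 289.8,  61. ]), np.float64(0.393), 'tilt', np.float64(0.04)) [-0.02  0.25  0.1   1.42 -0.    1.41]
```

Emit:
{"fn": "drive_tool", "kwargs": {
  "rows": "85 -12 42 0 0;85 -12 42 0 0;85 -12 42 4 0;85 -12 42 10 0;85 -12 42 16 0;85 -12 42 16 0;85 -9 38 15 0;85 0 0 0 0.13;85 0 0 0 0.13;85 0 0 0 0.133;85 0 0 0 0"
}}

```text
clock: 3.5
eef_pos: [0.4751, -0.3081, 0.1999]
tool_rot: [0.992, -0.123, -0.0, -0.0]
ft_force: [-0.2, 0.6, 0.5]
grip_width: 0.0852
```

Run:
```python
from h import *
from workcell import bot
o=bot.get_obs(); c=bot.camera("wrist"); print(o["clock"],o["eef_pos"],step(o,[.4743,-.3076,.20],-.2456))
pickle.dump((o,c),open("w2.pkl","wb"))
im=c["image"][:,:,::-1].copy()
R,t=wrist_Rt(c,o["eef_pos"],o["tool_rot"])
f=pose(.4937,-.3125,0,-.2456)
C=np.array([[65,80,3],[65,-80,3],[-65,-80,3],[-65,80,3],[-20,36,33],[-20,-36,33]])/1e3
for p in proj(c,f(C),R,t): cv2.drawMarker(im,tuple(int(round(v)) for v in p),(0,0,255),cv2.MARKER_CROSS,7,1)
cv2.imwrite("pics/w2.png",cv2.resize(im,None,fx=1.25,fy=1.25,interpolation=cv2.INTER_CUBIC))
```

```text
3.5 [ 0.47508225 -0.30808101  0.199922  ] (array([-0.9, -0.3, -0.1]), np.float64(-0.0), 'tilt', np.float64(0.04))
```

View pics/w2.png

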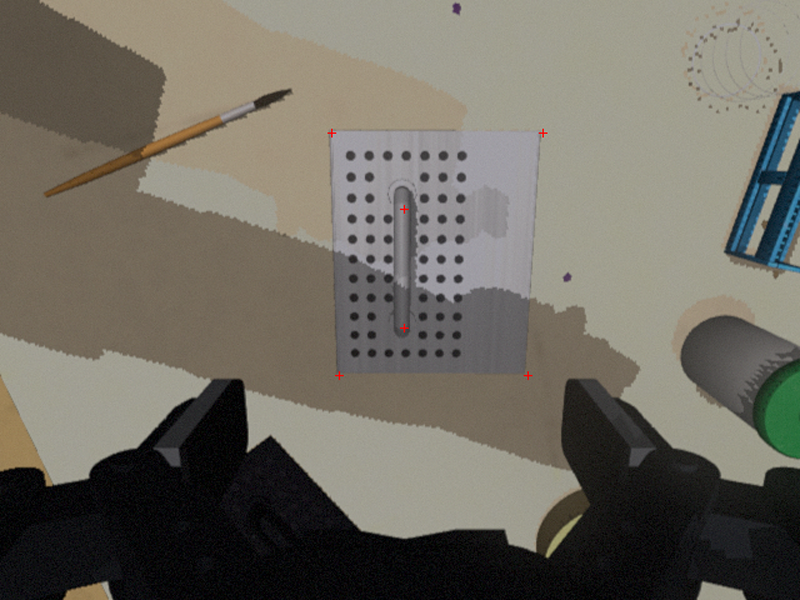

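The overlay is 1–2 px right of the plate, so the handle is about 1.3 mm nearer along the plate's −x. I'll correct for that, descend and grip.

Emit:
{"fn": "drive_tool", "kwargs": {
  "rows": "85 -2.3 -1 45 0;85 0 0 45 0;85 0 0 45 0;85 0 0 40 0;85 0 0 15 0;85 0 0 0 0;5 0 0 0 0;5 0 0 0 0;5 0 0 0 0;5 0 0 0 0;5 0 0 0 0;5 0 0 0 0"
}}

```text
clock: 4.75
eef_pos: [0.4737, -0.3067, 0.0112]
tool_rot: [0.993, -0.121, 0.001, 0.0]
ft_force: [-0.4, 0.0, 4.7]
grip_width: 0.008
```

Emit:
{"fn": "drive_tool", "kwargs": {
  "rows": "5 0 0 0 0;5 0 0 0 0;5 0 0 0 0"
}}

```text
clock: 5.05
eef_pos: [0.4737, -0.3067, 0.0112]
tool_rot: [0.993, -0.121, 0.001, 0.0]
ft_force: [-1.4, 0.1, 5.4]
grip_width: 0.0079
```

Emit:
{"fn": "drive_tool", "kwargs": {
  "rows": "5 0 0 -10 0;5 0 0 -25 0;5 0 0 -35 0;5 0 0 -30 0;5 0 0 -10 0;5 0 0 0 0;5 0 0 0 0"
}}

```text
clock: 5.75
eef_pos: [0.4724, -0.3058, 0.1187]
tool_rot: [0.993, -0.121, -0.001, -0.001]
ft_force: [0.1, 0.1, -3.7]
grip_width: 0.0079
```

Run:
```python
from h import *
from workcell import bot
o=bot.get_obs(); c=bot.camera("wrist"); s=bot.camera("side"); print(o["clock"],o["eef_pos"],o["ft_force"],o["ft_torque"],o["grip_width"])
pickle.dump((o,c),open("w3.pkl","wb"))
a=c["image"][:,:,::-1]; b=cv2.resize(s["image"][180:345,195:415,::-1],(640,480),interpolation=cv2.INTER_CUBIC)
cv2.imwrite("pics/w3.png",cv2.resize(np.hstack([a,b]),(800,300),interpolation=cv2.INTER_AREA))
```

```text
5.75 [ 0.47235987 -0.30575153  0.11871539] [ 0.1096677   0.12658855 -3.72448913] [-0.01983901  0.06180192 -0.00398498] 0.007943596030836306
```

View pics/w3.png

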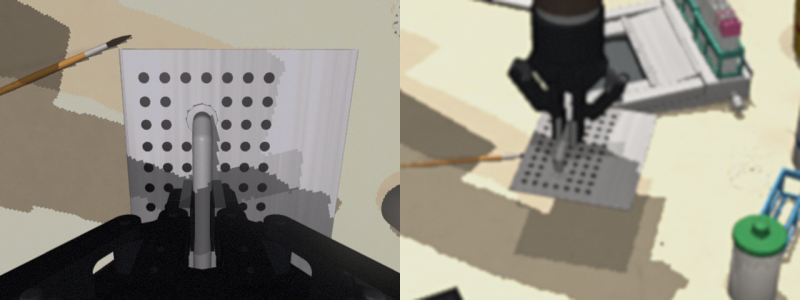

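The grasp holds: 3.7 N lifted, plate level to about 1°, bar centred. Next I'll turn to the deck yaw and carry the plate over in front of the flap.

Emit:
{"fn": "drive_tool", "kwargs": {
  "rows": "5 0 0 0 -0.07;5 0 0 0 -0.12;5 0 0 0 -0.12;5 0 0 0 -0.1;5 0 0 0 -0.036;5 3 -15 0 0;5 7 -38 0 0;5 8 -42 0 0;5 8 -42 0 0;5 8 -42 0 0;5 8 -42 0 0;5 7 -34 0 0"
}}

```text
clock: 7.05
eef_pos: [0.4681, -0.0437, 0.1193]
tool_rot: [0.995, 0.102, -0.001, -0.001]
ft_force: [-0.1, -0.2, -3.3]
grip_width: 0.0082
```

Emit:
{"fn": "drive_tool", "kwargs": {
  "rows": "5 4 -17 0 0;5 0 -6 0 0;5 0 0 0 0;5 0 0 0 0"
}}

```text
clock: 7.45
eef_pos: [0.4688, -0.0239, 0.1199]
tool_rot: [0.995, 0.101, -0.0, 0.0]
ft_force: [-0.7, 0.5, -3.7]
grip_width: 0.008
```

Run:
```python
from h import *
from workcell import bot
o=bot.get_obs(); print(o["clock"],o["eef_pos"],step(o,[.4697,-.0233,.062],.1996),o["ft_force"])
```

```text
7.45 [ 0.46876883 -0.02387228  0.11993677] (array([ 1.1, -0.4, 57.9]), np.float64(0.003), 'tilt', np.float64(0.05)) [-0.72938228  0.50443918 -3.72792251]
```

Emit:
{"fn": "drive_tool", "kwargs": {
  "rows": "5 1 0 15 0;5 0 0 20 0;5 0 0 15 0;5 0 0 7 0;5 0 0 0 0;5 0 0 0 0"
}}

```text
clock: 8.05
eef_pos: [0.4706, -0.0238, 0.0637]
tool_rot: [0.995, 0.101, 0.0, 0.0]
ft_force: [0.4, 0.5, -2.4]
grip_width: 0.0081
```

Run:
```python
from h import *
from workcell import bot
o=bot.get_obs(); c=bot.camera("wrist"); s=bot.camera("side"); print(o["clock"],o["eef_pos"],o["ft_force"],step(o,[.4697,-.0233,.0324],.1996))
pickle.dump((o,c),open("w4.pkl","wb"))
a=c["image"][:,:,::-1][40:440,100:640]; b=cv2.resize(s["image"][140:290,240:442,::-1],(540,400),interpolation=cv2.INTER_CUBIC)
cv2.imwrite("pics/w4.png",cv2.resize(np.vstack([a,b]),(405,600),interpolation=cv2.INTER_AREA))
from fit import s as S
R,t=wrist_Rt(c,o["eef_pos"],o["tool_rot"]); f=pose(*S.x[:4],np.radians(6))
print((proj(c,f(np.array([[-11,84,7],[-11,0,7],[-11,-84,7],[0,88,10],[-100,88,10]])/1e3),R,t)-[100,40]).round(1)*.75)
```

```text
8.05 [ 0.4706164  -0.02382163  0.06372762] [ 0.38969011  0.53906242 -2.35690556] (array([-0.8, -0.7, 31.3]), np.float64(0.002), 'tilt', np.float64(0.04))
[[350.175  26.625]
 [328.65  178.125]
 [311.625 298.2  ]
 [376.875  17.325]
 [179.925  19.65 ]]
```

View pics/w4.png

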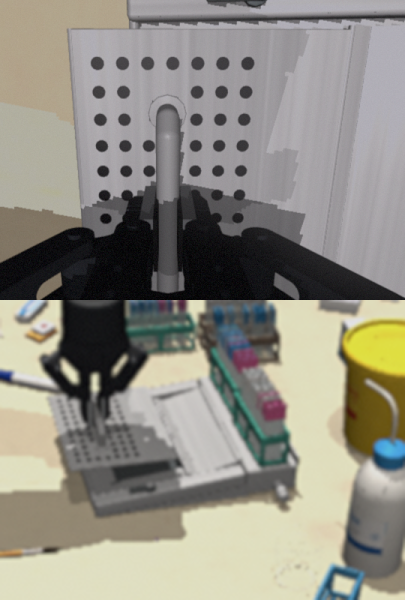

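Picture w4 shows the plate level above the deck, its left edge just inside the cheek, with the lip's left end at (349,28) where the fit predicts it. I'll check the plate's corners numerically in tool coordinates.

Run:
```python
from h import *
o,c=pickle.load(open("w4.pkl","rb"))
M=np.linalg.inv(c["tool_from_camera"])
# plate in tool frame: handle at tool (a,b,-g) ; tool y=-plate y, tool z=-plate z
L=lambda a,b,p: (lambda P: P)(0)
P=np.array([[-45,80,-25],[85,80,-25]])/1e3
obs=np.array([[68,29],[349,30]])/.75+[100,40]
for zz in (8.2,):
    def r(v):
        a,b,p=v
        q=P.copy(); ca,sa=np.cos(p),np.sin(p)   # p>0: far edge up
        X=np.c_[ca*q[:,0]-sa*q[:,2]+a, -q[:,1]-b, -(sa*q[:,0]+ca*q[:,2])-.0168]
        return (proj(c,X,M[:3,:3],M[:3,3])-obs).ravel()
    s=least_squares(r,[0,0,0]); print("handle in tool: x,y mm, pitch deg",s.x[:2]*1e3,np.degrees(s.x[2]),s.fun.round(2))
g=cv2.cvtColor(c["image"],cv2.COLOR_RGB2GRAY)
for row in (90,140,220,300): print(row, np.argsort(-abs(np.diff(g[row,480:600].astype(int))))[:6]+480)
```

```text
handle in tool: x,y mm, pitch deg [3.52071547 0.47706131] -6.2015177041571965 [-0.48 -1.5   0.53  1.77]
90 [593 571 511 569 568 510]
140 [564 585 562 560 561 563]
220 [573 551 553 483 523 522]
300 [561 542 540 539 489 513]
```

Emit:
{"fn": "drive_tool", "kwargs": {
  "rows": "5 -1 0 10 0;5 0 0 8 0;5 0 0 2 0;5 0 0 0 0"
}}

```text
clock: 8.55
eef_pos: [0.4684, -0.0233, 0.0425]
tool_rot: [0.995, 0.101, -0.001, -0.0]
ft_force: [-0.1, -0.3, -3.3]
grip_width: 0.0075
```

Emit:
{"fn": "drive_tool", "kwargs": {
  "rows": "5 0 0 3 0;5 0 0 0 0;5 0 0 0 0"
}}

```text
clock: 8.85
eef_pos: [0.4693, -0.0234, 0.0403]
tool_rot: [0.995, 0.101, 0.0, 0.0]
ft_force: [-0.1, 0.4, -3.7]
grip_width: 0.0079
```

Emit:
{"fn": "drive_tool", "kwargs": {
  "rows": "5 0 0 3 0;5 0 0 0 0;5 0 0 0 0"
}}

```text
clock: 9.15
eef_pos: [0.4691, -0.0234, 0.0372]
tool_rot: [0.995, 0.101, -0.0, -0.0]
ft_force: [0.1, -0.1, -2.7]
grip_width: 0.0079
```

Emit:
{"fn": "drive_tool", "kwargs": {
  "rows": "5 0 0 2 0;5 0 0 0 0;5 0 0 0 0"
}}

```text
clock: 9.45
eef_pos: [0.4691, -0.0234, 0.0352]
tool_rot: [0.995, 0.101, -0.0, -0.0]
ft_force: [-0.0, -0.3, -2.7]
grip_width: 0.0078
```

Emit:
{"fn": "drive_tool", "kwargs": {
  "rows": "5 0 0 1.5 0;5 0 0 0 0;5 0 0 0 0"
}}

```text
clock: 9.75
eef_pos: [0.4692, -0.0234, 0.0338]
tool_rot: [0.995, 0.101, -0.0, -0.0]
ft_force: [-0.5, 0.1, -2.9]
grip_width: 0.008
```

Emit:
{"fn": "drive_tool", "kwargs": {
  "rows": "5 0 0 1.5 0;5 0 0 0 0;5 0 0 0 0"
}}

```text
clock: 10.05
eef_pos: [0.4691, -0.0234, 0.0323]
tool_rot: [0.995, 0.101, -0.0, 0.0]
ft_force: [-1.0, -0.3, -1.5]
grip_width: 0.0079
```

Emit:
{"fn": "drive_tool", "kwargs": {
  "rows": "5 0 0 1.5 0;5 0 0 0 0;5 0 0 0 0"
}}

```text
clock: 10.35
eef_pos: [0.4691, -0.0234, 0.0307]
tool_rot: [0.995, 0.101, -0.0, -0.0]
ft_force: [-2.0, -1.2, -1.4]
grip_width: 0.0074
```

Run:
```python
from h import *
from workcell import bot
for i in range(1):
    o=bot.get_obs(); print(o["clock"],o["eef_pos"],o["ft_force"],o["ft_torque"],step(o,[.4697,-.0233,.0324],.1996))
c=bot.camera("wrist"); pickle.dump((o,c),open("w5.pkl","wb"))
from fit import s as S
R,t=wrist_Rt(c,o["eef_pos"],o["tool_rot"]); f=pose(*S.x[:4],np.radians(6))
im=c["image"][:,:,::-1].copy()
for p in proj(c,f(np.array([[-11,84,7],[-11,40,7],[-11,0,7],[-11,-40,7],[-22,80,3],[-22,40,3],[-22,0,3]])/1e3),R,t): cv2.drawMarker(im,tuple(int(round(v)) for v in p),(0,0,255),cv2.MARKER_CROSS,5,1)
cv2.imwrite("pics/w5.png",cv2.resize(im[40:360,160:640],(800,533),interpolation=cv2.INTER_CUBIC))
```

```text
10.35 [ 0.46905048 -0.02339789  0.03074258] [-1.97102131 -1.18276156 -1.39541752] [-0.08163217  0.20767547 -0.04053361] (array([ 0.7,  0. , -1.7]), np.float64(0.003), 'tilt', np.float64(0.02))
```

View pics/w5.png

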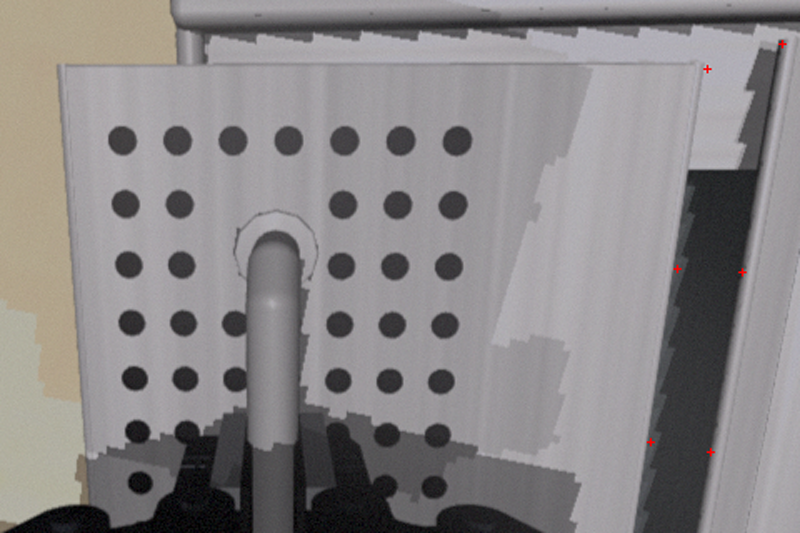

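w5 shows the far edge resting on the deck at x≈−24 mm. There is a clear gap to the lip, which matches the prediction to within a pixel or two, and the force confirms contact. I'll slide up along the 6° slope.

Emit:
{"fn": "drive_tool", "kwargs": {
  "rows": "5 4 0 -0.4 0.01;5 5 0 -0.5 0;5 5 0 -0.5 0;5 0 0 0 0"
}}

```text
clock: 10.8
eef_pos: [0.4849, -0.0204, 0.0326]
tool_rot: [0.995, 0.097, 0.001, 0.0]
ft_force: [0.5, 0.1, -3.0]
grip_width: 0.008
```

Emit:
{"fn": "drive_tool", "kwargs": {
  "rows": "5 5 0 -0.5 0;5 5 0 -0.6 0;5 0 0 0 0"
}}

```text
clock: 11.1
eef_pos: [0.4911, -0.0192, 0.0328]
tool_rot: [0.995, 0.096, -0.002, 0.0]
ft_force: [-4.7, -1.6, 0.5]
grip_width: 0.0078
```

Emit:
{"fn": "drive_tool", "kwargs": {
  "rows": "5 5 0 -0.5 0;5 5 0 -0.6 0;5 2 0 -0.2 0;5 0 0 0 0"
}}

```text
clock: 11.5
eef_pos: [0.5041, -0.0164, 0.0343]
tool_rot: [0.995, 0.096, -0.001, -0.0]
ft_force: [-3.5, -1.3, -1.2]
grip_width: 0.0076
```

Run:
```python
from h import *
from workcell import bot
o=bot.get_obs(); print(o["clock"],o["eef_pos"],o["ft_force"],o["ft_torque"],step(o,[.4697,-.0233,.0324],.1996))
c=bot.camera("wrist"); pickle.dump((o,c),open("w6.pkl","wb"))
from fit import s as S
R,t=wrist_Rt(c,o["eef_pos"],o["tool_rot"]); f=pose(*S.x[:4],np.radians(6))
im=c["image"][:,:,::-1].copy()
for p in proj(c,f(np.array([[-11,84,7],[-11,40,7],[-11,0,7],[-124,80,0],[-118,80,3]])/1e3),R,t): cv2.drawMarker(im,tuple(int(round(v)) for v in p),(0,0,255),cv2.MARKER_CROSS,5,1)
s=bot.camera("side"); b=cv2.resize(s["image"][165:285,270:400,::-1],(520,480),interpolation=cv2.INTER_CUBIC)
cv2.imwrite("pics/w6.png",cv2.resize(np.hstack([im[40:360,120:640],b[:320]]),(800,246),interpolation=cv2.INTER_AREA)) 
cv2.imwrite("pics/w6.png",cv2.resize(np.vstack([im[40:360,120:640],b]),(390,600),interpolation=cv2.INTER_AREA))
```

```text
11.5 [ 0.5041111  -0.01639961  0.03430293] [-3.51067007 -1.25512107 -1.18147201] [-0.09503054  0.63507256  0.0874852 ] (array([-35.1,   0.2,   1.9]), np.float64(-0.006), 'tilt', np.float64(0.08))
```

View pics/w6.png

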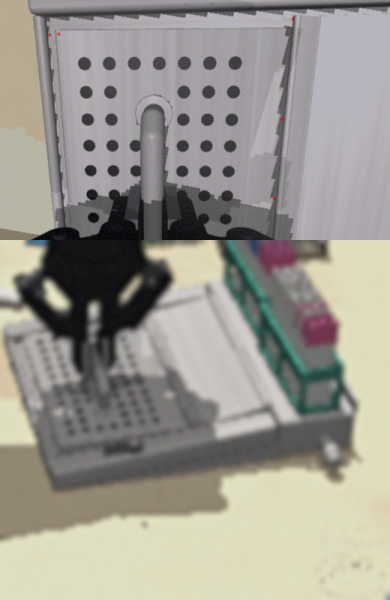

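The plate is under the flap, with the lip where predicted and the near edge just behind the bead at (57,33). I'll lower the near end part way to keep the flap low, then finish the slide to about 25 mm.

Emit:
{"fn": "drive_tool", "kwargs": {
  "rows": "5 0 0 1.5 0;5 0 0 1.5 0;5 0 0 1 0;5 0 0 0 0"
}}

```text
clock: 12.0
eef_pos: [0.5035, -0.0165, 0.0305]
tool_rot: [0.995, 0.096, -0.001, -0.0]
ft_force: [-5.4, -0.1, 0.7]
grip_width: 0.0079
```

Emit:
{"fn": "drive_tool", "kwargs": {
  "rows": "5 4 0 -0.4 0;5 4 0 -0.4 0;5 2 0 -0.2 0;5 0 0 0 0"
}}

```text
clock: 12.4
eef_pos: [0.5141, -0.0146, 0.0317]
tool_rot: [0.995, 0.096, -0.0, 0.0]
ft_force: [-4.6, -1.2, 0.7]
grip_width: 0.0079
```

Emit:
{"fn": "drive_tool", "kwargs": {
  "rows": "5 0 0 1.5 0;5 0 0 1 0;5 0 0 0 0;5 0 0 0 0"
}}

```text
clock: 12.8
eef_pos: [0.5139, -0.0147, 0.0298]
tool_rot: [0.995, 0.096, -0.0, 0.0]
ft_force: [-6.1, -0.4, 5.4]
grip_width: 0.0077
```

Emit:
{"fn": "drive_tool", "kwargs": {
  "rows": "5 0 0 0.8 0;5 0 0 0 0;5 0 0 0 0"
}}

```text
clock: 13.1
eef_pos: [0.5138, -0.0147, 0.0296]
tool_rot: [0.995, 0.096, -0.0, 0.0]
ft_force: [-8.6, -1.3, 9.1]
grip_width: 0.0078
```

Emit:
{"fn": "drive_tool", "kwargs": {
  "rows": "5 0 0 0.7 0;5 0 0 0 0;5 0 0 0 0"
}}

```text
clock: 13.4
eef_pos: [0.5139, -0.0147, 0.0296]
tool_rot: [0.995, 0.096, 0.0, 0.0]
ft_force: [-12.0, -0.8, 14.7]
grip_width: 0.0081
```

Run:
```python
from h import *
from workcell import bot
o=bot.get_obs(); print(o["clock"],o["eef_pos"],o["ft_force"],o["ft_torque"],o["grip_width"])
```

```text
13.4 [ 0.51388692 -0.01467084  0.02956361] [-11.97044975  -0.80488256  14.72383459] [-0.09045017  1.76104125  0.06747443] 0.008064105063209068
```

The horizontal reaction grew along with the press: flattening forces the handle back relative to the stuck far edge. I'll relieve it by moving slightly back, then look.

Emit:
{"fn": "drive_tool", "kwargs": {
  "rows": "5 -1 0 0 0;5 0 0 0 0;5 0 0 0 0"
}}

```text
clock: 13.7
eef_pos: [0.5139, -0.0147, 0.0296]
tool_rot: [0.995, 0.096, 0.001, 0.0]
ft_force: [-7.8, -0.2, 12.1]
grip_width: 0.0078
```

Emit:
{"fn": "drive_tool", "kwargs": {
  "rows": "5 -0.7 0 0 0;5 0 0 0 0;5 0 0 0 0"
}}

```text
clock: 14.0
eef_pos: [0.5139, -0.0147, 0.0296]
tool_rot: [0.995, 0.096, 0.002, -0.0]
ft_force: [-6.9, 0.2, 11.4]
grip_width: 0.0077
```

```bash
cat > pitch.py <<'E'
from h import *
def holes(im,lo,hi):
    g=cv2.cvtColor(im,cv2.COLOR_RGB2GRAY); g=cv2.createCLAHE(4,(6,6)).apply(g)
    p=cv2.SimpleBlobDetector_Params(); p.filterByArea=True;p.minArea=lo;p.maxArea=hi
    p.filterByCircularity=True;p.minCircularity=.7;p.filterByInertia=True;p.minInertiaRatio=.4;p.filterByConvexity=False;p.minDistBetweenBlobs=6
    return np.array([k.pt for k in cv2.SimpleBlobDetector_create(p).detect(g)])
def ref():
    o,c=pickle.load(open("w2.pkl","rb")); R,t=wrist_Rt(c,o["eef_pos"],o["tool_rot"])
    h=holes(c["image"],15,150)
    Wp=np.array([ray(c,p,.003,R,t) for p in h])
    # plate pose corrected by w2 overlay: -1.4 mm x, +0.8 mm y
    x,y,w=.4937-.0014*.97+.0008*.243,-.3125+.0014*.243+.0008*.97,-.2456
    Rz=Rn.from_euler("z",w).as_matrix(); L=(Wp-[x,y,0])@Rz
    return L[(abs(L[:,1])<.078)&(L[:,0]>-.063)&(L[:,0]<.025)]
def fitp(o,c,L,guess):
    K=np.array([[f_of(c),0,c["cx"]],[0,f_of(c),c["cy"]],[0,0,1]]); h=holes(c["image"],30,500)
    M=np.linalg.inv(c["tool_from_camera"]); Rt=Rn.from_quat(o["tool_rot"]).as_matrix()
    P=pose(*guess)(L); R,t=wrist_Rt(c,o["eef_pos"],o["tool_rot"])
    for _ in range(4):
        q=proj(c,P,R,t); D=np.linalg.norm(q[:,None]-h[None],axis=2); i=D.argmin(1); ok=(D.min(1)<11)&(D.argmin(0)[i]==np.arange(len(q)))
        _,rv,tv=cv2.solvePnP(L[ok],h[i[ok]],K,None)
        Rc=cv2.Rodrigues(rv)[0]; Rp=R.T@Rc; X=R.T@(tv.ravel()-t); P=L@Rp.T+X
    e=np.linalg.norm(proj(c,P,R,t)[ok]-h[i[ok]],axis=1)
    far=Rp@[.065,0,0]+X; near=Rp@[-.065,0,0]+X
    print("n",ok.sum(),"rms",e.std().round(2),e.max().round(2),"pitch(far up) deg",np.degrees(np.arcsin(Rp[2,0])).round(2),"roll",np.degrees(np.arcsin(Rp[2,1])).round(2),"yaw",np.arctan2(Rp[1,0],Rp[0,0]).round(3),"far",far.round(4),"near",near.round(4))
    from fit import s as S
    Rd=Rn.from_euler("ZY",[S.x[3],-np.radians(6)]).as_matrix()
    print("deck frame far/near mm",((far-S.x[:3])@Rd*1e3).round(1),((near-S.x[:3])@Rd*1e3).round(1))
E
python3 - <<'E'
from pitch import *
from workcell import bot
L=ref(); print(len(L), L[:4].round(4))
o=bot.get_obs(); c=bot.camera("wrist"); pickle.dump((o,c),open("w7.pkl","wb"))
fitp(*pickle.load(open("w3.pkl","rb")),L,(.4724+.0194,-.3058-.0049,.1075,-.2456))
fitp(*pickle.load(open("w5.pkl","rb")),L,(.4691+.0196,-.0234+.004,.0195,.2))
for sl in (0,6): fitp(o,c,L,(.5139+.0196,-.0147+.004,.018,.195,np.radians(sl)))
from fit import s as S
R,t=wrist_Rt(c,o["eef_pos"],o["tool_rot"]); f=pose(*S.x[:4],np.radians(6))
im=c["image"][:,:,::-1].copy()
for p in proj(c,f(np.array([[-11,84,7],[-11,40,7],[-11,0,7],[-124,80,0],[-106,80,3]])/1e3),R,t): cv2.drawMarker(im,tuple(int(round(v)) for v in p),(0,0,255),cv2.MARKER_CROSS,5,1)
s=bot.camera("side"); b=cv2.resize(s["image"][175:270,270:400,::-1],(520,380),interpolation=cv2.INTER_CUBIC)
cv2.imwrite("pics/w7.png",cv2.resize(np.vstack([im[40:380,120:640],b]),(433,600),interpolation=cv2.INTER_AREA))
E
```

```text
63 [[ 0.005  -0.0644  0.003 ]
 [-0.0065 -0.0643  0.003 ]
 [ 0.0164 -0.0644  0.003 ]
 [-0.018  -0.0644  0.003 ]]
n 34 rms 0.22 0.91 pitch(far up) deg -0.49 roll 0.28 yaw -0.241 far [ 0.5544 -0.326   0.1067] near [ 0.4281 -0.295   0.1078]
deck frame far/near mm [ -74.8 -313.5   91.5] [-191.6 -258.   104.9]
n 34 rms 0.11 0.53 pitch(far up) deg 1.83 roll 0.25 yaw 0.204 far [ 0.5525 -0.0059  0.0222] near [ 0.4252 -0.0322  0.018 ]
deck frame far/near mm [-22.4   0.7   1. ] [-1.521e+02  1.000e-01  1.050e+01]
n 34 rms 0.45 2.09 pitch(far up) deg 5.93 roll 0.22 yaw 0.197 far [0.5988 0.0025 0.0275] near [ 0.472  -0.0227  0.0141]
deck frame far/near mm [24.9 -0.3  1.4] [-1.051e+02  1.000e-01  1.500e+00]
n 34 rms 0.45 2.09 pitch(far up) deg 5.93 roll 0.22 yaw 0.197 far [0.5988 0.0025 0.0275] near [ 0.472  -0.0227  0.0141]
deck frame far/near mm [24.9 -0.3  1.4] [-1.051e+02  1.000e-01  1.500e+00]
```

Hole-grid PnP says the plate is flat: pitch 5.9° against the 6° deck, far edge at +24.9 mm, near edge at −105 mm, laterally centred. Viewing the last picture to check the flap.

View pics/w7.png

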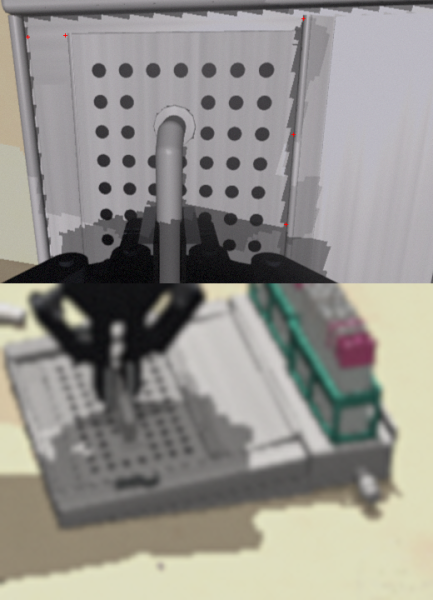

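Emit:
{"fn": "drive_tool", "kwargs": {
  "rows": "5 -1 0 0 0;5 -0.5 0 0 0;5 0 0 0 0;5 0 0 0 0"
}}

```text
clock: 14.5
eef_pos: [0.5139, -0.0147, 0.0297]
tool_rot: [0.995, 0.096, 0.003, -0.0]
ft_force: [-4.2, 1.4, 7.8]
grip_width: 0.0078
```

w7 shows the plate lying behind the bead, its far strip under the flap, the lip at its expected place, and the racks standing. I'll trim the press to about 10 N.

Emit:
{"fn": "drive_tool", "kwargs": {
  "rows": "5 -0.3 0 0.3 0;5 0 0 0 0;5 0 0 0 0;5 0 0 0 0;5 0 0 0 0;5 0 0 0 0"
}}

```text
clock: 15.1
eef_pos: [0.5139, -0.0147, 0.0296]
tool_rot: [0.995, 0.096, 0.003, -0.0]
ft_force: [-3.5, 1.6, 9.5]
grip_width: 0.0077
```

Emit:
{"fn": "drive_tool", "kwargs": {
  "rows": "5 0 0 0 0;5 0 0 0 0;5 0 0 0 0;5 0 0 0 0;5 0 0 0 0"
}}

```text
clock: 15.6
eef_pos: [0.5139, -0.0147, 0.0297]
tool_rot: [0.995, 0.096, 0.003, -0.0]
ft_force: [-2.9, 1.8, 7.9]
grip_width: 0.0077
```

Run:
```python
from pitch import *
from workcell import bot
F=[]
for i in range(8):
    c=bot.camera("wrist"); o=bot.get_obs(); F.append(o["ft_force"])
F=np.array(F); print(o["clock"],F.mean(0).round(2),F.std(0).round(2)); 
fitp(o,c,ref(),(.5139+.0196,-.0147+.004,.018,.195,np.radians(6)))
```

```text
16.0 [-3.28  0.79  8.92] [0.47 0.55 0.32]
n 34 rms 0.42 1.92 pitch(far up) deg 5.94 roll 0.22 yaw 0.197 far [0.5987 0.0025 0.0275] near [ 0.4719 -0.0228  0.0141]
deck frame far/near mm [24.9 -0.3  1.4] [-1.051e+02  1.000e-01  1.500e+00]
```

Emit:
{"fn": "drive_tool", "kwargs": {
  "rows": "5 0 0 0.1 0;5 0 0 0 0;5 0 0 0 0;5 0 0 0 0"
}}

```text
clock: 16.4
eef_pos: [0.5139, -0.0147, 0.0297]
tool_rot: [0.995, 0.096, 0.003, -0.0]
ft_force: [-3.9, 0.8, 10.2]
grip_width: 0.0081
```

Run:
```python
from h import *
from workcell import bot
F=[]
for i in range(8):
    bot.camera("wrist"); o=bot.get_obs(); F.append(o["ft_force"])
m=np.mean(F,0); print(o["clock"],m.round(2),o["grip_width"])
if 8.5<m[2]<11.5: print(bot.job_done())
```

```text
16.8 [-3.42  1.03  9.85] 0.007672058779945786
the job is handed in; nothing more can be done
None
```

The strainer plate is back on the deck, tucked under the drip flap, and I handed the job in at 16.8 s. I gripped the bow handle, rested the far edge on the deck about 11 mm in front of the lip, slid it up under the flap, then laid the plate flat.

**Last checks:**
- **Tuck:** the far edge is at deck x = +24.9 mm. That is about 25 mm past the flap's bend line and 36 mm past its lip.
- **Seating:** the plate lies at 5.9° on the 6° deck. Its near edge is 19 mm behind the bead, and it is centred sideways to within 1 mm.
- **Press:** about 9.9 N downward (mean of 8 readings), with the handle still gripped.
- **Flap:** in the pictures the lip sat at its expected place throughout. I did not measure its angle.
- **Surroundings:** the right-hand rack and the visible part of the left-hand one were still standing in the last picture. I took no fresh picture of the jar, the beaker or the blue rack after lifting the plate. The plate was lifted straight up and carried away from them.

**What disagreed:**
- While I flattened the plate, the sideways push rose to 12 N and the press to 14.7 N for a moment. Backing the arm off slightly brought the sideways push down, but about 3.4 N remained at the end.
- The plate reads about 1.4 mm higher than my fitted deck surface. That is about the uncertainty of the fit, and it is the same at both edges.

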